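# Unbolt and open the gearbox-shaft cradle

## Robot

A 6-joint arm with a two-finger parallel gripper is mounted at the origin on the work surface. World frame = base frame: x ahead of the robot, y to its left, z up, the work surface at z = 0. Lengths are in m, angles in rad, forces in N, time in s.
With the tool pointing down it reaches from about 0.35 to 0.775 m from the base axis. Payload 5.5 kg.
Tool frame: the origin (TCP) lies at the very end of the fingers, on their centre line; the grasp point (between the pads) lies 19 mm behind it; z points along the fingers, y is the line along which they close (so a half turn about z gives the same grasp; the last joint's range is limited). The gripper opens to 85 mm and grips with 20 to 120 N. Pads are 22 mm wide; open, the fingers measure 114 mm over their backs; the gripper's body (76 mm by 85 mm) begins 54 mm behind the grasp point. The pads swing forward as they close: fully open they stand 13 mm farther back than shut.
Start: joints at [1.086, 0.313, 0.046, 1.304, 0, 1.431], TCP at [0.194, 0.541, 0.197] pointing down, gripper open.
Joint ranges: [-2.76, 2.76], [-0.86, 1.69], [-1.03, 1.26], [-2.2, 2.34], [-1.47, 1.5], [-3.14, 3.14]. Speed limits (rad/s): [2.57, 2.57, 3.14, 3.14, 3.14, 3.14].

## Interface

Orientations are given as a unit quaternion [w, x, y, z].
In Python, from workcell import env gives the robot as it stands. The module is installed in compiled form; this text tells all that it offers.
- The arm moves only by the tool jog_arm, never from a script. Its arguments are lists of equal length, an entry for each row: "gripper": the opening, from 0 (shut) to 1 (fully open); "offset": the shift along the world's x, y, z in cm, a list of three; "twist": the turn about the world's z in degrees. In form: {"gripper": [gripper, ...], "offset": [[dx, dy, dz], ...], "twist": [twist, ...]}. A call has exactly 8 rows; each row is the pose to reach, as a shift and turn from the pose commanded when the call began; what a row does not reach only later rows make up. A row lasts 1/8 s, in which the tool goes at most 62.5 mm and 10.7 degrees, less where a joint would pass 70% of its speed; a pose out of reach is approached as far as the arm can. A call with a gripper value outside its range is refused whole. The fingers move at their own pace and stop on an object; "squeeze" is the grip in N (left out, the last holds). Time passes only in rows, so rows that repeat a pose let the fingers close, or fill a call up. It gives the time, the measured TCP pose, the force, the opening and the grip force at its end, in the units of the state.
- env.get_state(): the state, without advancing time (a new reading comes with each control period).
- env.read_camera(name): name is "side" or "top" or "wrist"; returns a dict with "image" (420x560x3 uint8, red, green, blue), "z_map" (420x560 float32, m along the optical axis (not along the pixel's ray), 0 where there is no reading), "fovy" (degrees; the focal length in pixels is half the picture's height over the tangent of half this angle, whatever the lens; pixels are square), "cx", "cy" (the principal point, pixels), "cam_to_world" (4x4, takes a point from camera to world coordinates). Camera axes: x right, y up, looking along -z (the intrinsics and any distortion apply to the point x, -y, -z); pixel columns grow to the right and rows downward; lengths in m; the calibration is good to about 2 mm. A picture is of the moment at which its call begins.
- env.hand_in(): hands the job in; it is judged then, once.
The state is a dict: "clock": time; "joint_pos": joint angles; "qvel": joint speeds; "tau": joint torques, N m; "tcp_pos": TCP position; "orientation": TCP orientation; "wrist_force": force on the tool from outside, world axes, zero at the start; "ft_torque": the same for the moment, N m; "finger_gap": finger opening in m; "grip_force": force on a finger pad.
Only numpy, scipy, OpenCV 4.12 (cv2) and the standard library are available. Lean on these libraries where they do the work, as an engineer would, in place of code of your own. Each camera call takes 0.05 s, during which the arm holds its last target. There are 200 camera calls.

## Task

Open the clamp on the red shaft cradle. The barrel bolt locks it: lift the bolt's handle out of its notch, slide the bolt back over the plate until the handle drops all the way down into the parking notch, then slide the clamp by its black upright grip back to its end stop, so that its finger uncovers the shaft. Leave the shaft, the can and the brush where they are.

Things in the scene. Friction and masses are not known exactly. Their poses are not given: they have to be found in the camera images.
- rig: Red shaft cradle, screwed down: base 200 (x) x 345 (y, from -204 to +140) x 12 mm. Origin on the bench below the home notch; z up, x roughly towards the robot (handle on the far side), y along the bolt towards its drawn end. The bolt (12 mm steel bar) lies along y at x -10, z 45 mm, in a dark barrel block (y -72 to -32, top z 62) and a rear guide (y 116 to 132, top z 58).
- home_notch (a point): Centre of the top opening of the home notch (rig x -43.5, y 0, z 90 mm): 15 mm wide, cut in a 5 mm red plate that stands before the bolt (rig x -46 to -41, y -20 to +46, top edge z 90). An aluminium plate right before it (rig x -52 to -47) continues its edge in +y at z 93; that plate has the 16 mm parking notch and beyond it a tall lip.
- plate_end (a point): Top corner of the red plate's far end (rig x -43.5, y 46, z 90 mm). The aluminium plate before it is set differently each time: its parking notch lies anywhere from rig y 56 to 84 mm and must be felt for or seen. Its level edge (z 93) runs from 45 to 7.5 mm before the notch's centre; its tall lip (top z 115, 34 mm long) begins 9 mm past it.
- knob (a point): Centre of the black ball knob (diameter 18 mm) at the end of the bolt's handle, a 10 mm round rod standing square off the bolt towards rig -x; knob centre 75 mm from the bolt axis. Down in a notch the rod points to -x and 30 degrees up (home: rig x -75, y 0, z 82.5 mm).
- bolt (a joint): Bolt travel in m along rig +y: 0 = home, nose between the clamp's lugs; free of them beyond 0.03; at most 0.092. The handle moves with it (its rig y equals this value). It slides easily (about 1 N). With the handle held high it can be drawn past the parking notch; the handle then comes down on the tall lip and is not parked.
- handle (a joint): Handle lift in rad about the bolt: 0 = down in a notch, 1.05 = upright. A spring (3 to 4 N at the knob) presses it down. On the plates' edge it reads about 0.5: lift it past 0.6 to slide it out of the notch, past 0.7 to cross the tall lip. Let go over the edge it rides there; pushed sideways it slides on until it drops into the parking notch, where the lip stops it.
- grip (a point): Top centre of the clamp's upright black grip: diameter 19, 49 mm tall, on the aluminium clamp slide (slide top 71 mm, grip top 120 mm above the bench); rig x -30, y -130 mm when closed. A 30 mm wide finger, top also at 71 mm, reaches from the slide over the shaft to rig x 86 mm.
- clamp (a joint): Travel of the clamp slide in m towards the rig's -x: 0 = closed over the shaft, 0.05 = open, at its end stop. Friction about 3 N, it stays where it is left; it cannot move while the bolt is home.
- shaft_mid (a point): Steel gearbox shaft, loose in saddles along rig y at rig x 65 mm, axis 45 mm up: 228 mm long, diameter 26 mm with a 44 mm gear, about 0.7 kg; this point is on its axis at mid-length. Leave it.
- can_mid (a point): A closed steel solvent can with a paper label and a red cap, diameter 76 mm, 150 mm tall, standing; this point is on its axis 75 mm up. Leave it.
- brush: A small green-handled cleaning brush lying on the bench, about 200 mm long. Leave it.

How it is judged:
By the outcome, as a careful person would: the job done as asked, in the order asked, and still so for the second after the job is handed in, with the robot touching nothing.
It also fails if it takes over 58 s, if anything falls off the work surface, if the arm or the gripper's body presses on something with over 40 N, if the wrist force passes 120 N, or if a joint passes its speed limit or range.

## Working session

There is one attempt and no reset: what is moved stays moved. The work goes in short steps, Python scripts to look and compute and a tool call to move; the robot and the scene stay as the last step left them, time stands still between calls to the robot, and variables do not carry over. Pictures are saved under pics/ and viewed, at most 10 in all, crops included, and the job is handed in when it is done.

Besides the shell and the picture viewer there is one more tool, called after "Request:" as name(argument=value, ...) on one line, values as JSON. jog_arm: Moves the arm, as the interface text tells. Its arguments: {"type":"object","properties":{"gripper":{"type":"array"},"offset":{"type":"array"},"twist":{"type":"array"},"squeeze":{"type":"number"}},"required":["gripper","offset","twist"]}

```bash
mkdir -p pics
cat > h.py <<'E'
import numpy as np, cv2
from workcell import env
def grab(n,tag):
    c=env.read_camera(n); cv2.imwrite(f'pics/{tag}.png',c['image'][:,:,::-1]); np.savez(f'pics/{tag}.npz',**c); return c
def load(tag): return dict(np.load(f'pics/{tag}.npz'))
def pt(c,u,v,z=None,r=1):
    """pixel -> world, by depth (median), or on plane world z"""
    f=210/np.tan(np.radians(float(c['fovy']))/2); M=c['cam_to_world']
    d=np.array([(u-c['cx'])/f,-(v-c['cy'])/f,-1.])
    if z is None:
        w=c['z_map'][v-r:v+r+1,u-r:u+r+1]; w=w[w>0]; s=np.median(w) if w.size else np.nan
    else: s=(z-M[2,3])/(M[:3,:3]@d)[2]
    return M[:3,:3]@(d*s)+M[:3,3]
E
python3 - <<'E'
from h import *
for n in ('side','top'):
    c=grab(n,n+'0'); print(n,{k:(v.shape if hasattr(v,'shape') and v.ndim>1 else v) for k,v in c.items()}); print(c['cam_to_world'].round(3))
a=cv2.imread('pics/top0.png'); cv2.imwrite('pics/top0b.png',cv2.resize(a,(800,600)))
print(env.get_state())
E
```

```text
side {'image': (420, 560, 3), 'z_map': (420, 560), 'fovy': 51.96071106427196, 'cx': 277.8144770752042, 'cy': 207.72266703083957, 'cam_to_world': (4, 4)}
[[ 0.974  0.158 -0.164  0.339]
 [-0.227  0.736 -0.638 -0.736]
 [ 0.02   0.658  0.753  0.937]
 [ 0.     0.     0.     1.   ]]
top {'image': (420, 560, 3), 'z_map': (420, 560), 'fovy': 57.99230330949539, 'cx': 274.35484115213427, 'cy': 211.63620071220174, 'cam_to_world': (4, 4)}
[[-0.019  0.997 -0.073  0.443]
 [-0.999 -0.017  0.033  0.005]
 [ 0.032  0.073  0.997  1.016]
 [ 0.     0.     0.     1.   ]]
{'clock': 0.1, 'joint_pos': array([ 1.08638802e+00,  3.13957469e-01,  4.50864416e-02,  1.30359852e+00,
       -3.53157856e-05,  1.43117045e+00]), 'qvel': array([-4.48406159e-04,  2.56131944e-04,  3.76215147e-03,  3.63204941e-04,
       -2.46661288e-05, -5.63918037e-04]), 'tau': array([ 2.58548251e-03, -4.81726670e+01,  2.99244153e+01,  1.27659031e-02,
       -1.32435980e-04, -6.32404038e-06]), 'tcp_pos': array([0.19413685, 0.54068696, 0.19597727]), 'orientation': array([-2.40016470e-04,  1.71538533e-01,  9.85177056e-01, -8.01636297e-04]), 'wrist_force': array([-1.0143524 ,  0.37385939,  0.68117904]), 'ft_torque': array([0.05547693, 0.04919194, 0.07228793]), 'grip_force': 0.0, 'finger_gap': 0.08540993125332101}
```

View pics/top0b.png

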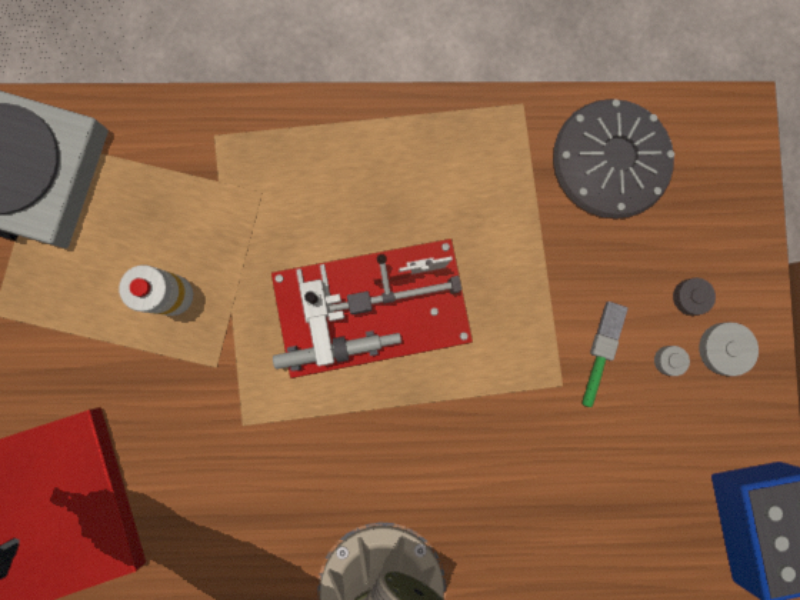

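View pics/side0.png

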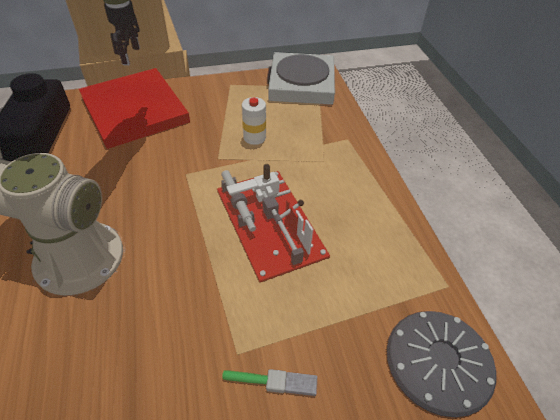

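The top view shows the rig: base corners at about (272,272), (451,240), (471,343) and (290,378) in the enlarged picture, knob at (382,259), grip at (312,297). The can is at the left and the brush at the right, both clear of the rig. In the side view the grip is at (267,170) and the knob at (301,203).

Run:
```python
from h import *
t=cv2.imread('pics/top0.png')[160:272,185:335]; s=cv2.imread('pics/side0.png')[155:280,205:335]
cv2.imwrite('pics/c1.png',cv2.resize(t,None,fx=5.33,fy=5.33,interpolation=cv2.INTER_CUBIC))
cv2.imwrite('pics/c2.png',cv2.resize(s,None,fx=4.7,fy=4.7,interpolation=cv2.INTER_CUBIC))
```

```text
(no output)
```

View pics/c1.png

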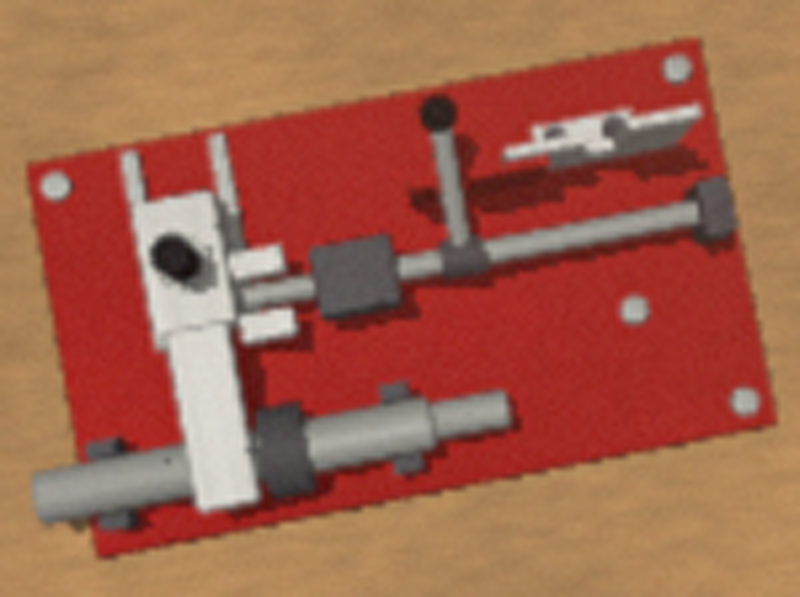

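View pics/c2.png

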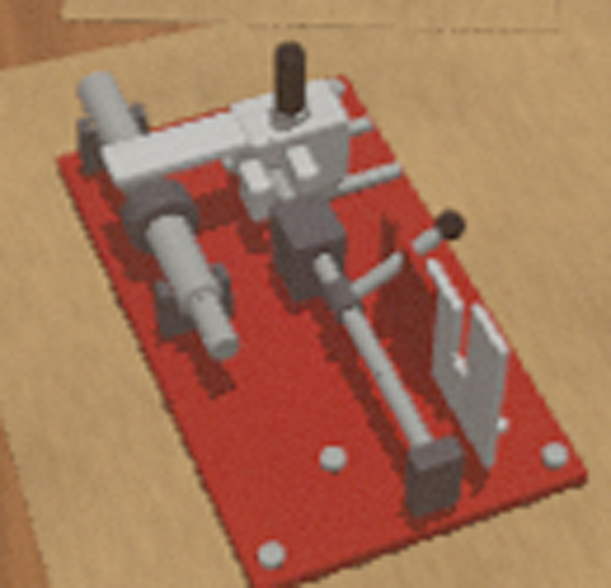

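The top crop shows the base corners at (27,163), (698,38), (776,424) and (100,558), the knob at (438,112) and the grip top near (172,253). In the side crop the aluminium plate's level edge starts at (430,262), the parking notch is near (462,292), and the tall lip runs from (475,305) to (507,350).

```bash
cat >> h.py <<'E'
def fit(R,W):
    R,W=np.array(R)[:,:2],np.array(W)[:,:2]; a,b=R-R.mean(0),W-W.mean(0)
    th=np.arctan2((a[:,0]*b[:,1]-a[:,1]*b[:,0]).sum(),(a*b).sum())
    C=np.array([[np.cos(th),-np.sin(th)],[np.sin(th),np.cos(th)]]); return th,C,W.mean(0)-C@R.mean(0)
E
python3 - <<'E'
from h import *
t=load('top0'); s=load('side0')
T=lambda u,v,z:pt(t,185+u/5.333,160+v/5.333,z); S=lambda u,v,z:pt(s,205+u/4.7,155+v/4.7,z)
cs=[T(27,163,.012),T(698,38,.012),T(776,424,.012),T(100,558,.012)]
xc=0.0
R=[(-.1,-.204),(-.1,.140),(.1,.140),(.1,-.204)]
for i in range(4): print(np.linalg.norm(cs[i]-cs[(i+1)%4]).round(4))
th,C,o=fit(R,cs); print('corners',np.degrees(th),o)
inv=lambda p:((np.array(p[:2])-o)@C*1000).round(1)
kT,kS=T(438,112,.0825),S(451,225,.0825); gT,gS=T(175,240,.12),S(290,46,.12)
for n,p in dict(kT=kT,kS=kS,gT=gT,gS=gS).items(): print(n,p.round(4),inv(p))
print('depth',pt(t,185+438//5,160+112//5), pt(t,int(185+438/5.33),int(160+112/5.33),r=0)) 
for q in [(430,262,.093),(457,290,.093),(475,305,.115),(507,350,.115),(473,308,.115),(462,352,.093)]: print(q,inv(S(*q)))
for q in [(505,156,.093),(608,150,.093),(535,130,.09),(630,112,.115),(700,110,.115),(588,147,.093),(616,125,.115)]: print('top',q,inv(T(*q)))
E
```

```text
0.3414
0.1977
0.3403
0.1987
corners -170.07354286935066 [ 0.51318407 -0.02216923]
kT [ 0.5878 -0.0088  0.0825] [-75.8  -0.3]
kS [ 0.5898 -0.0086  0.0825] [-77.8  -0.1]
gT [0.5264 0.1093 0.12  ] [ -35.7 -127.2]
gS [0.5232 0.1155 0.12  ] [ -33.6 -133.9]
depth [ 0.59590633 -0.02288974  0.01141869] [ 0.58679088 -0.00841412  0.08881344]
(430, 262, 0.093) [-50.9  28.6]
(457, 290, 0.093) [-56.1  52.5]
(475, 305, 0.115) [-51.3  81.6]
(507, 350, 0.115) [-53.7 115.1]
(473, 308, 0.115) [-49.5  83. ]
(462, 352, 0.093) [-40.2  92.4]
top (505, 156, 0.093) [-48.4  25.7]
top (608, 150, 0.093) [-42.2  72.9]
top (535, 130, 0.09) [-58.   41.9]
top (630, 112, 0.115) [-54.7  83.4]
top (700, 110, 0.115) [-49.7 114.7]
top (588, 147, 0.093) [-45.3  64.1]
top (616, 125, 0.115) [-50.1  76. ]
```

Fitted rig pose: yaw −170.1°, origin (0.513, −0.022). The knob cross-checks to within 3 mm. The parking notch is at about rig y 73. Next I fly to a point above the knob.

Request:
jog_arm(gripper=[0.6,0.6,0.6,0.6,0.6,0.6,0.6,0.6], offset=[[3.3,-4.6,1],[6.6,-9.2,2],[9.9,-13.8,3],[13.2,-18.4,4],[16.5,-23,4],[19.8,-27.6,4],[23.1,-32.2,4],[26.4,-36.8,4]], twist=[4,8,12,16,20,24,27,30], squeeze=20)

```text
clock: 1.1
tcp_pos: [0.459, 0.1715, 0.2366]
orientation: [-0.0, -0.09, 0.996, 0.0]
wrist_force: [0.7, 0.4, -0.2]
finger_gap: 0.0514
grip_force: 0.0
```

Request:
jog_arm(gripper=[0.6,0.6,0.6,0.6,0.6,0.6,0.6,0.6], offset=[[3.2,-4.5,0],[6.5,-9,0],[9.7,-13.5,-1],[12.9,-18,-2],[12.9,-18,-3],[12.9,-18,-4],[12.9,-18,-5],[12.9,-18,-5]], twist=[0,0,0,0,0,0,0,0])

```text
clock: 2.1
tcp_pos: [0.5862, -0.0055, 0.1862]
orientation: [-0.001, -0.09, 0.996, 0.0]
wrist_force: [0.1, 0.5, 0.3]
finger_gap: 0.0514
grip_force: 0.0
```

Run:
```python
from h import *
c=grab('wrist','w1'); print(c['cam_to_world'].round(3)); s=env.get_state(); print(s['tcp_pos'],s['orientation'],s['clock'],s['finger_gap'],s['joint_pos'])
a=cv2.imread('pics/w1.png'); cv2.imwrite('pics/w1b.png',cv2.resize(a,(800,600)))
```

```text
[[-0.181 -0.942 -0.283  0.515]
 [ 0.983 -0.173 -0.053 -0.019]
 [ 0.001 -0.288  0.958  0.364]
 [ 0.     0.     0.     1.   ]]
[ 0.5867185  -0.00568253  0.18688375] [-1.65117860e-04 -9.00957168e-02  9.95933093e-01  9.86669431e-05] 2.15 0.05102617739950887 [-1.46522048e-01  3.39289682e-01  5.84965214e-02  1.29037047e+00
  1.14377985e-04 -3.26958177e-01]
```

View pics/w1b.png

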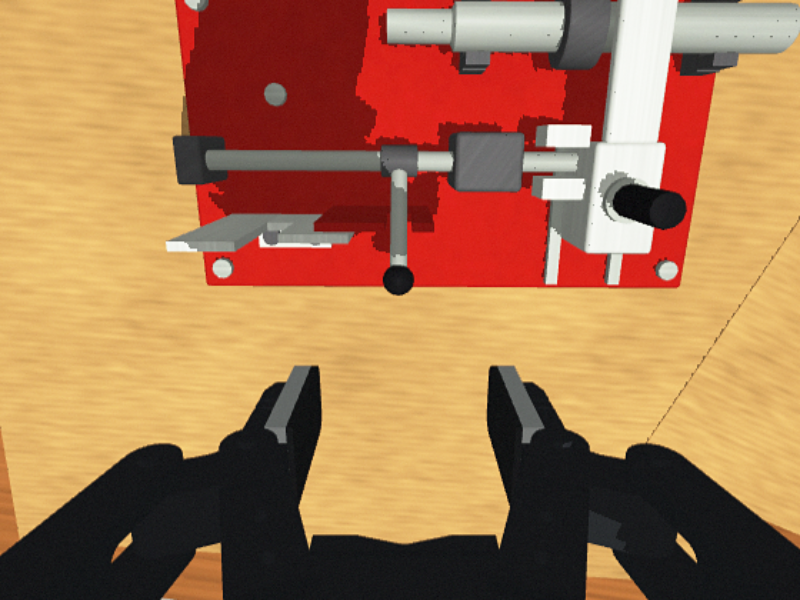

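The wrist view shows the knob at (398,280), the bolt parallel to the image rows, the grip top at (668,209), the lip's top edge from (167,246) to about (230,247), and the level edge's end near (345,240).

Run:
```python
from h import *
w=load('w1'); o=np.array([.5132,-.0222]); 
W=lambda u,v,z:pt(w,u*.7,v*.7,z)
def inv(p,th):
    C=np.array([[np.cos(th),-np.sin(th)],[np.sin(th),np.cos(th)]]); return ((p[:2]-o)@C*1000).round(1)
th=np.radians(-170.07)
for n,q in dict(knob=(398,280,.0825),grip=(668,209,.12),bolt1=(210,159,.045),bolt2=(440,161,.045),lipL=(167,246,.115),lipR=(230,247,.115),e1=(350,240,.093),e2=(330,245,.093),e3=(265,243,.093),hub=(399,160,.045)).items():
    p=W(*q); print(n,p.round(4),inv(p,th))
a=cv2.imread('pics/w1.png')[140:185,110:310]; cv2.imwrite('pics/w1c.png',cv2.resize(a,None,fx=4,fy=4,interpolation=cv2.INTER_CUBIC))
```

```text
knob [ 0.5903 -0.0078  0.0825] [-78.4  -0.9]
grip [0.522  0.1121 0.12  ] [ -31.8 -130.8]
bolt1 [ 0.5458 -0.1329  0.045 ] [-13.1 114.7]
bolt2 [0.5215 0.0055 0.045 ] [-13.  -25.9]
lipL [ 0.5852 -0.1259  0.115 ] [-53.  114.6]
lipR [ 0.58   -0.0949  0.115 ] [-53.2  83.1]
e1 [ 0.5701 -0.0378  0.093 ] [-53.3  25.2]
e2 [ 0.5748 -0.0481  0.093 ] [-56.2  36.2]
e3 [ 0.5801 -0.0831  0.093 ] [-55.4  71.5]
hub [ 0.5255 -0.0193  0.045 ] [-12.6  -0.8]
```

View pics/w1c.png

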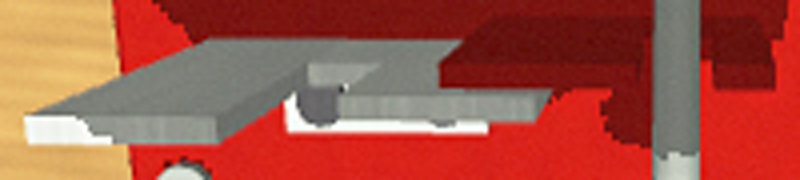

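Request:
jog_arm(gripper=[0.6,0.6,0.6,0.6,0.6,0.6,0.6,0.6], offset=[[0.3,-0.2,-2],[0.3,-0.2,-4],[0.3,-0.2,-6],[0.3,-0.2,-8],[0.3,-0.2,-9.5],[0.3,-0.2,-10.5],[0.3,-0.2,-11.2],[0.3,-0.2,-11.2]], twist=[0,0,0,0,0,0,0,0])

```text
clock: 3.15
tcp_pos: [0.5902, -0.0088, 0.0746]
orientation: [-0.0, -0.089, 0.996, 0.0]
wrist_force: [-0.5, 0.1, -0.1]
finger_gap: 0.0512
grip_force: 0.0
```

Request:
jog_arm(gripper=[0,0,0,0,0,0,0,0], offset=[[0,0,0],[0,0,0],[0,0,0],[0,0,0],[0,0,0],[0,0,0],[0,0,0],[0,0,0]], twist=[0,0,0,0,0,0,0,0], squeeze=30)

```text
clock: 4.15
tcp_pos: [0.5904, -0.0088, 0.0748]
orientation: [0.0, -0.089, 0.996, 0.0]
wrist_force: [-0.1, -0.3, -0.7]
finger_gap: 0.0001
grip_force: 0.0
```

Run:
```python
from h import *
c=grab('side','s2'); d=grab('wrist','w2')
a=cv2.imread('pics/s2.png')[150:290,200:340]; b=cv2.imread('pics/w2.png')
cv2.imwrite('pics/s2b.png',np.hstack([cv2.resize(a,(420,420),interpolation=cv2.INTER_CUBIC),b[:,100:480]]))
```

```text
(no output)
```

View pics/s2b.png

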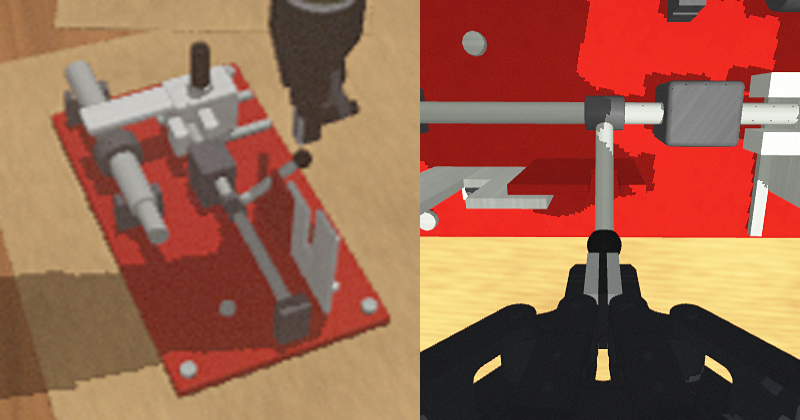

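The combined view shows the fingers shut just beyond the knob. The knob is undisturbed at wrist pixel (284,243) and the pad tips begin at about row 250, so the grasp missed in the outward direction or in height.

Run:
```python
from h import *
w=load('w2'); s=load('side0'); s2=load('s2'); t=load('top0')
print('knob w2 z plane',pt(w,284,243,.0825), 'depth',pt(w,284,240))
for v in range(232,300,6): print(v,pt(w,280,v,r=0).round(4),pt(w,276,v,r=0).round(4),pt(w,292,v,r=0).round(4))
u,v=200+303/3,150+158/3; print('side2',pt(s2,u,v,.0825),pt(s2,int(u),int(v)))
u,v=205+451/4.7,155+225/4.7; print('side',pt(s,u,v,.0825),pt(s,int(u),int(v)))
f=210/np.tan(np.radians(float(w['fovy']))/2); M=w['cam_to_world']
for z in (.075,.0938):
  q=M[:3,:3].T@(np.r_[env.get_state()['tcp_pos'][:2],z]-M[:3,3]); print('tcp px',w['cx']+f*q[0]/-q[2],w['cy']+f*q[1]/q[2])
```

```text
knob w2 z plane [ 0.58894585 -0.00810385  0.0825    ] depth [ 0.58427387 -0.00899365  0.08998871]
232 [ 0.582  -0.0114  0.086 ] [ 0.5825 -0.0134  0.0855] [ 0.5812 -0.0054  0.0853]
238 [ 0.5836 -0.0111  0.0899] [ 0.5847 -0.013   0.0881] [ 0.5834 -0.0051  0.0877]
244 [ 0.5862 -0.0106  0.0912] [ 0.5873 -0.0125  0.0896] [ 0.5854 -0.0048  0.0905]
250 [ 0.5891 -0.0101  0.0918] [ 0.59   -0.012   0.0905] [ 0.5888 -0.0041  0.0901]
256 [ 0.5807 -0.0115  0.1171] [ 0.5807 -0.0132  0.1178] [ 0.58   -0.0065  0.1168]
262 [ 0.5804 -0.0115  0.1234] [ 0.5806 -0.0131  0.1236] [ 0.5795 -0.0067  0.1235]
268 [ 0.5809 -0.0114  0.1276] [ 0.5806 -0.013   0.1289] [ 0.5797 -0.0068  0.1283]
274 [ 0.5804 -0.0114  0.1335] [ 0.5806 -0.0129  0.1336] [ 0.5799 -0.0069  0.133 ]
280 [ 0.5798 -0.0115  0.1392] [ 0.5813 -0.0127  0.1368] [ 0.5798 -0.0071  0.1377]
286 [ 0.5805 -0.0113  0.1422] [ 0.5808 -0.0127  0.1422] [ 0.5796 -0.0072  0.1424]
292 [ 0.5808 -0.0112  0.1456] [ 0.5807 -0.0126  0.1462] [ 0.58   -0.0072  0.1458]
298 [ 0.5826 -0.0109  0.1465] [ 0.5828 -0.0123  0.1466] [ 0.5785 -0.0077  0.1522]
side2 [ 0.59011085 -0.00795479  0.0825    ] [ 0.58829494 -0.01272965  0.09078547]
side [ 0.58980683 -0.00864196  0.0825    ] [ 0.58588825 -0.01163573  0.0901568 ]
tcp px 282.15638120319386 239.78418772386365
tcp px 282.1253593133317 254.43509428570894
```

The depth data puts the fingertips at z≈0.115, although the reported TCP z is 0.075. I'll check that 40 mm discrepancy against the side camera and the first wrist picture.

Run:
```python
from h import *
def cloud(c):
    v,u=np.mgrid[0:420,0:560]; f=210/np.tan(np.radians(float(c['fovy']))/2); M=c['cam_to_world']; s=c['z_map']
    P=np.stack([(u-c['cx'])/f*s,-(v-c['cy'])/f*s,-s],-1)@M[:3,:3].T+M[:3,3]; P[s==0]=np.nan; return P
for tag,tcp in (('s2',(.5903,-.0088)),('w2',(.5903,-.0088)),('w1',(.5867,-.0057)),('side0',(.194,.541)),('top0',(.194,.541))):
    P=cloud(load(tag)); m=(np.hypot(P[...,0]-tcp[0],P[...,1]-tcp[1])<.05)&(P[...,2]>.03)
    h,e=np.histogram(P[...,2][m],bins=np.arange(.03,.36,.01)); print(tag,[(round(float(x),2),int(n)) for x,n in zip(e,h) if n])
print({k:np.round(v,4) for k,v in env.get_state().items()})
```

```text
s2 [(0.03, 18), (0.04, 17), (0.05, 24), (0.06, 41), (0.07, 33), (0.08, 62), (0.09, 45), (0.11, 10), (0.12, 25), (0.13, 22), (0.14, 13), (0.15, 23), (0.16, 44), (0.17, 40), (0.18, 53), (0.19, 45), (0.2, 51), (0.21, 67), (0.22, 44), (0.23, 30), (0.24, 90), (0.25, 103), (0.26, 97), (0.27, 103), (0.28, 176), (0.29, 48), (0.3, 94), (0.31, 133), (0.32, 96), (0.33, 121), (0.34, 117)]
w2 [(0.03, 186), (0.04, 241), (0.05, 405), (0.06, 985), (0.07, 1037), (0.08, 1388), (0.09, 1413), (0.11, 289), (0.12, 763), (0.13, 928), (0.14, 1147), (0.15, 2919), (0.16, 8356), (0.17, 7449), (0.18, 12241), (0.19, 9145), (0.2, 1167)]
w1 [(0.03, 75), (0.04, 70), (0.05, 165), (0.06, 343), (0.07, 381), (0.08, 541), (0.09, 505), (0.22, 259), (0.23, 1058), (0.24, 1362), (0.25, 1503), (0.26, 1934), (0.27, 6448), (0.28, 4066), (0.29, 6013), (0.3, 8157), (0.31, 1743)]
side0 [(0.03, 160), (0.04, 246), (0.24, 18), (0.25, 28), (0.26, 26), (0.27, 33), (0.28, 21), (0.29, 21), (0.3, 37), (0.31, 52), (0.32, 43), (0.33, 65), (0.34, 48)]
top0 [(0.03, 790), (0.04, 542), (0.24, 5), (0.25, 13), (0.26, 15), (0.27, 14)]
{'clock': np.float64(4.25), 'joint_pos': array([-1.5090e-01,  4.0430e-01, -1.2800e-01,  1.0386e+00,  1.0000e-04,
       -3.2970e-01]), 'qvel': array([-0.0003, -0.0019,  0.0021, -0.001 ,  0.0002, -0.001 ]), 'tau': array([-9.00000e-04, -5.09813e+01,  2.77927e+01,  1.70000e-03,
       -1.00000e-04, -0.00000e+00]), 'tcp_pos': array([ 0.5904, -0.0088,  0.0748]), 'orientation': array([-0.    , -0.0893,  0.996 ,  0.    ]), 'wrist_force': array([ 0.2033, -0.0691, -0.1227]), 'ft_torque': array([0.027 , 0.0055, 0.0159]), 'grip_force': np.float64(0.0), 'finger_gap': np.float64(0.0003)}
```

Both cameras agree: the real fingertips are about 39 mm above the reported TCP, so the given TCP doesn't lie at the fingertips in z, while x and y match. I'll correct for it by opening and going 4.0 cm lower, checking the force.

Request:
jog_arm(gripper=[0.6,0.6,0.6,0.6,0.6,0.6,0.6,0.6], offset=[[0,0,0.5],[-0.1,0,0.5],[-0.1,0,0.5],[-0.1,0,0],[-0.1,0,-1],[-0.1,0,-2],[-0.1,0,-3],[-0.1,0,-3]], twist=[0,0,0,0,0,0,0,0])

```text
clock: 5.25
tcp_pos: [0.5883, -0.0087, 0.0434]
orientation: [-0.001, -0.089, 0.996, 0.0]
wrist_force: [-0.3, -0.2, -0.2]
finger_gap: 0.0513
grip_force: 0.0
```

Request:
jog_arm(gripper=[0.6,0.6,0,0,0,0,0,0], offset=[[0,0,-0.5],[0,0,-1],[0,0,-1],[0,0,-1],[0,0,-1],[0,0,-1],[0,0,-1],[0,0,-1]], twist=[0,0,0,0,0,0,0,0])

```text
clock: 6.25
tcp_pos: [0.5895, -0.0088, 0.035]
orientation: [0.0, -0.089, 0.996, 0.0]
wrist_force: [-0.3, -0.4, 1.6]
finger_gap: 0.0155
grip_force: 29.3
```

Request:
jog_arm(gripper=[0.5,0.5,0.5,0,0,0,0,0], offset=[[0,0,0],[0,0,-0.3],[0,0,-0.6],[0,0,-0.6],[0,0,-0.6],[0,0,-0.6],[0,0,-0.6],[0,0,-0.6]], twist=[0,0,0,0,0,0,0,0])

```text
clock: 7.25
tcp_pos: [0.5891, -0.0088, 0.0287]
orientation: [-0.0, -0.089, 0.996, 0.0]
wrist_force: [-0.5, 0.1, -1.8]
finger_gap: 0.0158
grip_force: 29.2
```

Request:
jog_arm(gripper=[0.4,0.4,0.4,0,0,0,0,0], offset=[[0,0,0],[0,0,0.3],[0,0,0.7],[0,0,0.7],[0,0,0.7],[0,0,0.7],[0,0,0.7],[0,0,0.7]], twist=[0,0,0,0,0,0,0,0])

```text
clock: 8.25
tcp_pos: [0.5901, -0.0088, 0.0365]
orientation: [0.001, -0.089, 0.996, -0.0]
wrist_force: [-0.0, 0.2, 5.9]
finger_gap: 0.0156
grip_force: 29.2
```

Request:
jog_arm(gripper=[0,0,0,0,0,0,0,0], offset=[[-0.3,-0.05,0.45],[-0.6,-0.1,0.9],[-1.3,-0.2,1.65],[-2.05,-0.35,2.3],[-2.7,-0.45,2.75],[-3.4,-0.6,3.1],[-3.6,-0.6,3.2],[-3.6,-0.6,3.2]], twist=[0,0,0,0,0,0,0,0])

```text
clock: 9.25
tcp_pos: [0.5518, -0.0148, 0.067]
orientation: [-0.001, -0.089, 0.996, 0.0]
wrist_force: [1.2, -1.0, -8.0]
finger_gap: 0.0153
grip_force: 29.4
```

Request:
jog_arm(gripper=[0,0,0,0,0,0,0,0], offset=[[0.15,-0.8,0],[0.3,-1.6,0],[0.4,-2.4,0],[0.55,-3.2,0],[0.7,-4,0],[0.7,-4,0],[1.1,-3.9,-0.2],[1.5,-3.85,-0.4]], twist=[0,0,0,0,0,0,0,0])

```text
clock: 10.25
tcp_pos: [0.5626, -0.055, 0.0648]
orientation: [-0.005, -0.089, 0.996, -0.002]
wrist_force: [-28.3, -8.4, 17.1]
finger_gap: 0.0154
grip_force: 31.7
```

Request:
jog_arm(gripper=[0.35,0.35,0.35,0.35,0.35,0.35,0.35,0.35], offset=[[-0.4,-0.05,0.2],[-0.4,-0.05,0.2],[-0.4,-0.05,0.2],[-0.4,-0.05,0.2],[-0.4,-0.05,1.5],[-0.4,-0.05,3],[-0.4,-0.05,4.5],[-0.4,-0.05,5]], twist=[0,0,0,0,0,0,0,0])

```text
clock: 11.25
tcp_pos: [0.5655, -0.0541, 0.1158]
orientation: [0.001, -0.089, 0.996, -0.0]
wrist_force: [0.3, -0.6, -0.3]
finger_gap: 0.0298
grip_force: 0.0
```

Run:
```python
from h import *
c=grab('side','s3'); d=grab('wrist','w3')
a=cv2.imread('pics/s3.png')[150:290,200:340]; b=cv2.imread('pics/w3.png')
cv2.imwrite('pics/s3b.png',np.hstack([cv2.resize(a,(420,420),interpolation=cv2.INTER_CUBIC),b[:,100:480]]))
```

```text
(no output)
```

View pics/s3b.png

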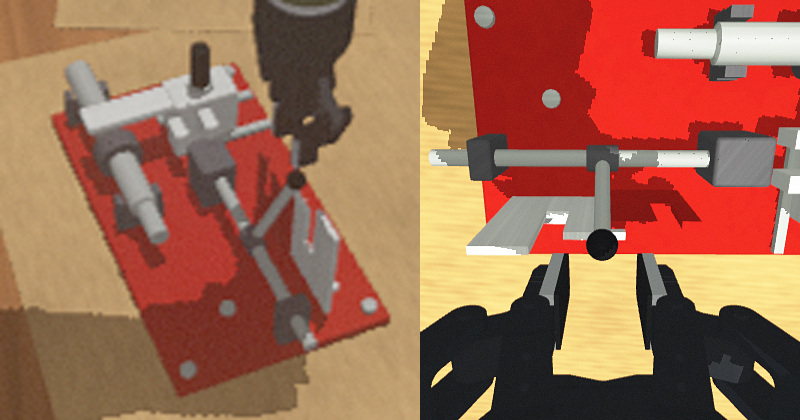

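The view shows the handle riding on the level edge with the bolt drawn about 40 mm. The knob is at wrist pixel (281,245), and the notch and lip are ahead of it on the left at (555,215) and (527,248) in the composite.

Run:
```python
from h import *
w=load('w3'); o=np.array([.5155,-.0218]); th=np.radians(-170.07)
C=np.array([[np.cos(th),-np.sin(th)],[np.sin(th),np.cos(th)]])
for n,q in dict(knob=(281,245,.109),hub=(282,157,.045),lipL=(147,249,.115),lipR=(207,249,.115),edgeR=(305,236,.093),edgeL=(246,236,.093),notch=(233,213,.07)).items():
    p=pt(w,*q); print(n,p.round(4),((p[:2]-o)@C*1000).round(1))
print('depth knob top',pt(w,281,238))
```

```text
knob [ 0.5715 -0.0536  0.109 ] [-49.7  41. ]
hub [ 0.5325 -0.0603  0.045 ] [-10.1  40.9]
lipL [ 0.5845 -0.1259  0.115 ] [-50.  114.4]
lipR [ 0.5786 -0.0935  0.115 ] [-49.7  81.5]
edgeR [ 0.5698 -0.0392  0.093 ] [-50.5  26.5]
edgeL [ 0.5763 -0.0745  0.093 ] [-50.8  62.4]
notch [ 0.5711 -0.0863  0.07  ] [-43.7  73.2]
depth knob top [ 0.56436138 -0.05489526  0.11630837]
```

Request:
jog_arm(gripper=[0,0,0,0,0,0,0,0], offset=[[-0.1,1.2,0],[-0.1,2.4,0],[-0.1,2.4,0],[-0.1,2.4,-1],[-0.1,2.4,-2.5],[-0.1,2.4,-4],[-0.1,2.4,-5.4],[-0.1,2.4,-5.4]], twist=[0,0,0,0,0,0,0,0])

```text
clock: 12.35
tcp_pos: [0.562, -0.0297, 0.058]
orientation: [-0.002, -0.089, 0.996, 0.001]
wrist_force: [0.7, -0.4, 1.1]
finger_gap: 0.0003
grip_force: 0.0
```

Request:
jog_arm(gripper=[0,0,0,0,0,0,0,0], offset=[[0.07,-0.4,0],[0.14,-0.8,0],[0.2,-1.2,0],[0.28,-1.6,0],[0.35,-2,0],[0.42,-2.4,0],[0.48,-2.7,0],[0.48,-2.7,0]], twist=[0,0,0,0,0,0,0,0])

```text
clock: 13.35
tcp_pos: [0.5686, -0.0577, 0.0601]
orientation: [0.0, -0.089, 0.996, -0.001]
wrist_force: [0.4, -0.2, -0.5]
finger_gap: 0.0002
grip_force: 0.0
```

```bash
cat >> h.py <<'E'
o=np.array([.5155,-.0218]); th0=np.radians(-170.07); C0=np.array([[np.cos(th0),-np.sin(th0)],[np.sin(th0),np.cos(th0)]])
def rig(c):
    v,u=np.mgrid[0:420,0:560]; f=210/np.tan(np.radians(float(c['fovy']))/2); M=c['cam_to_world']; s=c['z_map']
    P=np.stack([(u-c['cx'])/f*s,-(v-c['cy'])/f*s,-s],-1)@M[:3,:3].T+M[:3,3]; P=P[s>0]; P[:,:2]=(P[:,:2]-o)@C0; return P*1000
def rod(tag,n):
    P=rig(grab(n,tag) if n else load(tag))
    q=P[(P[:,0]>-36)&(P[:,0]<-22)&(P[:,1]>-15)&(P[:,1]<105)&(P[:,2]>54)&(P[:,2]<100)]
    print(tag,'rod n',len(q),np.median(q,0).round(1),'handle deg',np.degrees(np.arctan2(np.median(q[:,2])-45,-10-np.median(q[:,0]))).round(1))
    e=P[(abs(P[:,0]+10)<8)&(P[:,1]>134)&(P[:,2]>36)&(P[:,2]<56)]; print(' bolt end y',np.percentile(e[:,1],98).round(1) if len(e)>5 else None)
E
python3 - <<'E'
from h import *
for t in ('side0','w1','s3','w3'): rod(t,None)
rod('s4','side'); rod('w4','wrist')
E
```

```text
side0 rod n 22 [-28.9   0.7  61.9] handle deg 41.7
 bolt end y None
w1 rod n 203 [-29.3  -0.8  60.8] handle deg 39.2
 bolt end y None
s3 rod n 36 [-28.6  41.9  85.7] handle deg 65.5
 bolt end y 159.9
w3 rod n 514 [-29.7  40.6  85.5] handle deg 64.1
 bolt end y 159.8
s4 rod n 25 [-29.1  71.2  62. ] handle deg 41.7
 bolt end y 188.2
w4 rod n 562 [-29.3  68.8  60.8] handle deg 39.3
 bolt end y 188.1
```

The handle angle reading now matches the home reading, so it is fully down in the parking notch with bolt travel about 70 mm. Next is the clamp grip.

Request:
jog_arm(gripper=[0,0,0.6,0.6,0.6,0.6,0.6,0.6], offset=[[-0.1,0.4,3],[-0.1,0.4,7],[-1,4,9],[-2.5,9,9],[-4,14,9],[-4.6,16.9,9],[-4.6,16.9,9],[-4.6,16.9,9]], twist=[0,0,0,0,0,0,0,0])

```text
clock: 14.45
tcp_pos: [0.5224, 0.1118, 0.1499]
orientation: [0.0, -0.089, 0.996, -0.0]
wrist_force: [-0.3, -0.3, -0.9]
finger_gap: 0.0512
grip_force: 0.0
```

Run:
```python
from h import *
P=rig(grab('wrist','w5')); q=P[(P[:,2]>112)&(P[:,2]<125)&(abs(P[:,0]+30)<25)&(abs(P[:,1]+130)<30)]
print(len(q),q.min(0).round(1),q.max(0).round(1)); m=q[q[:,2]>118]; print(np.median(m,0))
s=env.get_state(); p=s['tcp_pos']; print(p,(p[:2]-o)@C0*1000)
rod('s5','side')
```

```text
728 [ -39.  -139.8  112.2] [ -20.5 -121.4  122.5]
[ -29.52656661 -130.59619691  120.32130196]
[0.52251515 0.11146194 0.14986656] [ -29.89039609 -130.05583419]
s5 rod n 24 [-29.2  70.5  59.8] handle deg 37.5
 bolt end y 188.4
```

Request:
jog_arm(gripper=[0.6,0.6,0.6,0.6,0.6,0.6,0,0], offset=[[0,0,-2],[0,0,-4],[0,0,-6],[0,0,-8],[0,0,-9.2],[0,0,-10],[0,0,-10],[0,0,-10]], twist=[0,0,0,0,0,0,0,0])

```text
clock: 15.55
tcp_pos: [0.5227, 0.1119, 0.0505]
orientation: [0.001, -0.089, 0.996, -0.0]
wrist_force: [-0.8, -0.8, -0.7]
finger_gap: 0.0183
grip_force: 29.3
```

Request:
jog_arm(gripper=[0,0,0,0,0,0,0,0], offset=[[0,0,0],[0,0,0],[0,0,0],[0.5,0.1,0],[1,0.2,0],[1.5,0.3,0],[2,0.35,0],[2.5,0.45,0]], twist=[0,0,0,0,0,0,0,0], squeeze=40)

```text
clock: 16.55
tcp_pos: [0.5471, 0.1163, 0.0504]
orientation: [-0.0, -0.089, 0.996, -0.0]
wrist_force: [-2.8, -4.1, 6.0]
finger_gap: 0.018
grip_force: 39.9
```

Request:
jog_arm(gripper=[0,0,0,0,0,0,0,0], offset=[[0.5,0.1,0],[1,0.2,0],[1.5,0.3,0],[2,0.35,0],[2.3,0.4,0],[2.5,0.45,0],[2.6,0.45,0],[2.6,0.45,0]], twist=[0,0,0,0,0,0,0,0])

```text
clock: 17.55
tcp_pos: [0.5719, 0.1207, 0.0504]
orientation: [-0.001, -0.089, 0.996, -0.0]
wrist_force: [-6.2, -5.0, 8.3]
finger_gap: 0.0176
grip_force: 40.2
```

Request:
jog_arm(gripper=[0,0,0,0,0,0,0,0], offset=[[0.1,0,0],[0.2,0.05,0],[0.3,0.05,0],[0.3,0.05,0],[0.3,0.05,0],[0.3,0.05,0],[0.3,0.05,0],[0.3,0.05,0]], twist=[0,0,0,0,0,0,0,0])

```text
clock: 18.55
tcp_pos: [0.5717, 0.1207, 0.0503]
orientation: [-0.004, -0.089, 0.996, -0.001]
wrist_force: [-14.3, -5.8, 15.4]
finger_gap: 0.0177
grip_force: 40.8
```

The slide no longer moves and the force rises, so it is at the end stop. I'll relax, release, and retreat upward.

Request:
jog_arm(gripper=[0,0,0.6,0.6,0.6,0.6,0.6,0.6], offset=[[-0.2,-0.05,0],[-0.2,-0.05,0],[-0.2,-0.05,0],[-0.2,-0.05,0],[-0.2,-0.05,0],[-0.2,-0.05,1.5],[-0.2,-0.05,4],[-0.2,-0.05,7]], twist=[0,0,0,0,0,0,0,0])

```text
clock: 19.55
tcp_pos: [0.5741, 0.1213, 0.1211]
orientation: [-0.0, -0.089, 0.996, 0.0]
wrist_force: [0.8, 0.2, 0.2]
finger_gap: 0.0512
grip_force: 0.0
```

Request:
jog_arm(gripper=[0.6,0.6,0.6,0.6,0.6,0.6,0.6,0.6], offset=[[0,0,4],[0,0,8],[0,0,8],[-3,0,8],[-6,0,8],[-9,0,8],[-9,0,8],[-9,0,8]], twist=[0,0,0,0,0,0,0,0])

```text
clock: 20.55
tcp_pos: [0.4847, 0.1212, 0.2]
orientation: [0.0, -0.089, 0.996, 0.0]
wrist_force: [-1.0, 0.4, -0.0]
finger_gap: 0.0517
grip_force: 0.0
```

Run:
```python
from h import *
rod('s6','side'); P=rig(load('s6')); m=P[(P[:,2]>117)&(P[:,2]<124)&(abs(P[:,0]+60)<60)&(abs(P[:,1]+130)<25)]; print('grip top',len(m),np.median(m,0))
a=cv2.imread('pics/s6.png')[100:280,160:340]; cv2.imwrite('pics/s6b.png',cv2.resize(a,(600,600),interpolation=cv2.INTER_CUBIC))
```

```text
s6 rod n 22 [-29.2  70.7  62.1] handle deg 41.7
 bolt end y 188.4
grip top 25 [ -77.80710244 -129.7399697   120.65437088]
```

View pics/s6b.png

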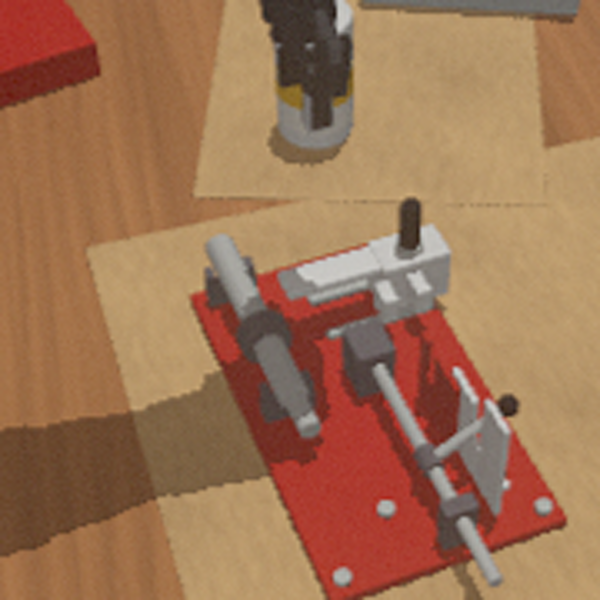

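The picture shows the clamp back with the shaft uncovered, the handle down in the parking notch at (470,440), the knob at (508,405), and the shaft and can in place. I'll compare the clamp's travel by the same side-view measure and then hand in.

Run:
```python
from h import *
x=[]
for t in ('side0','s6'):
    P=rig(load(t)); m=P[(P[:,2]>100)&(P[:,2]<124)&(abs(P[:,0]+60)<60)&(abs(P[:,1]+130)<25)]; x.append(np.median(m[:,0]))
print(x); 
if abs(x[0]-x[1]-50)<2.5: print(env.hand_in())
```

```text
[np.float64(-25.88340059583701), np.float64(-75.65575748767982)]
the job is handed in; nothing more can be done
None
```

The job is handed in at about 21 s: the bolt is parked with its handle fully down at about 70 mm travel, the clamp is open 50 mm at its end stop, the shaft is uncovered, and I did not touch the shaft, can or brush; the real fingertips sat about 39 mm above the reported TCP, which made the first knob grasp close on nothing, and I corrected for it from then on.

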